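# Make up two seed-test kits

## Robot

A 6-joint arm with a two-finger parallel gripper is mounted at the origin on the work surface. World frame = base frame: x ahead of the robot, y to its left, z up, the work surface at z = 0. Lengths are in m, angles in degrees, forces in N, time in s.
With the tool pointing down it reaches from about 0.3 to 0.75 m from the base axis. Payload 8.5 kg.
Tool frame: the origin (TCP) lies midway between the tips of the shut fingers; the grasp point (between the pads) lies 19 mm behind it (env.tcp_to_grasp is the z of the grasp point in the tool frame, in m); z points along the fingers, y is the line along which they close (so a half turn about z gives the same grasp; the last joint's range is limited). The gripper opens to 85 mm and grips with 20 to 120 N. Pads are 22 mm wide; open, the fingers measure 114 mm over their backs; the gripper's body (76 mm by 85 mm) begins 54 mm behind the grasp point. The pads swing forward as they close: fully open they stand 13 mm farther back than shut.
Start: joints at [-86.82, 21.807, 74.336, -0, 83.858, -12.336], TCP at [0.147, -0.53, 0.231] pointing down, gripper open.
Joint ranges: [-178.18, 178.18], [-50.72, 133.34], [12.68, 142.11], [-81.47, 261.47], [9.98, 163.14], [-165.26, 165.26]. Speed limits (degrees/s): [136.94, 136.94, 180, 180, 180, 180].

## Interface

Orientations are given as a 3x3 rotation matrix whose columns are the frame's x, y, z axes.
In Python, from rig import env, imaging, job, models gives the robot as it stands. The module is installed in compiled form; this text tells all that it offers.
- The arm moves only by the tool jog_arm, never from a script. Its argument "plan" is text: rows parted by semicolons, each of 7 numbers parted by spaces: the turn, a rotation vector about the tool's x, y, z in degrees, then the shift along the tool's x, y, z in cm, then the closure in counts, from 0 (fully open) to 255 (shut). In form: rx ry rz x y z claw; .... A call has 1 to 10 rows; each row shifts and turns the commanded pose from where the row before left it, along the tool's axes as they then stand; what a row does not reach is not made up. A row lasts 1/12 s, in which the tool goes at most 41.7 mm and 7.16 degrees, less where a joint would pass 70% of its speed; a pose out of reach is approached as far as the arm can. A call with a gripper value outside its range is refused whole. The fingers move at their own pace and stop on an object; "grip_force" is the grip in N (left out, the last holds). Time passes only in rows, so rows that do not move let the fingers close. It gives the time, the measured TCP pose, the force, the opening and the grip force at its end, in the units of the state.
- env.observe(): the state, without advancing time (a new reading comes with each control period).
- imaging.get_image(name): name is "scene" or "top" or "wrist"; returns a dict with "pixels" (480x640x3 uint8, red, green, blue), "depth" (480x640 float32, m along the optical axis (not along the pixel's ray), 0 where there is no reading), "fov_y" (degrees; the focal length in pixels is half the picture's height over the tangent of half this angle, whatever the lens; pixels are square), "cx", "cy" (the principal point, pixels), "world_from_camera" (4x4, takes a point from camera to world coordinates). Camera axes: x right, y down, z forward; pixel columns grow to the right and rows downward; lengths in m; the calibration is good to about 2 mm. A picture is of the moment at which its call begins.
- job.close_job(): hands the job in; it is judged then, once.
Trained networks look in the newest picture that a camera, given by its name, has taken for a name from the list of things; names that differ only in an ending like _2 or _b are one class to them, and where a whole thing is asked for, a point or a joint stands for the part that bears it (a point fixed in the world has none). Each returns a list of dicts, best first, with "confidence" (0 to 1); they miss things now and then, are a little off and sometimes report something else, mostly with a low value. They report only what shows in the picture. A call takes as long as a camera call. They do not tell look-alikes from the thing itself.
- models.outline_of(camera, query): "region" (480x640 bool, what is visible of it) and "bbox" ([centre column, centre row, width, height] in pixels, round what is visible of it).
- models.tip_of(camera, query): "at" ([column, row] in pixels: a listed point, or the origin of a listed thing).
The state is a dict: "time_s": time; "q": joint angles; "qvel": joint speeds; "joint_efforts": joint torques, N m; "position": TCP position; "tool_rot": TCP orientation; "ft_force": force on the tool from outside, world axes, zero at the start; "wrist_torque": the same for the moment, N m; "grip_width": finger opening in m; "gripper_force": force on a finger pad.
Only numpy, scipy, OpenCV 4.12 (cv2) and the standard library are available. Lean on these libraries where they do the work, as an engineer would, in place of code of your own. Each camera call takes 0.05 s, during which the arm holds its last target. There are 200 camera calls.

## Task

Make up two kits from the row of stock. In the blue-floored tray, put the closed dish of wheat centred on the white spot with the black loupe standing on the middle of the dish, and stand the red-lidded pot in the tray's other half; in the green-floored tray, stand the yellow-lidded pot centred on the white spot and lay the orange highlighter flat in the other half, parallel to the divider. Leave the blue-lidded spare pot, the pen cup and the sieves where they are.

Things in the scene. Friction and masses are not known exactly. Their poses are not given: they have to be found in the camera images.
- blue_tray: Wood-framed tray, blue floor, 160 (x) x 230 mm (y), fixed, turned up to 15 deg. Origin under its centre at bench height, z up. Floor 8 mm above bench; frame 10 mm thick, top at 18 mm. Divider (6 mm thick, top at 16 mm) along x through the middle parts two halves, each 140 x 102 mm inside. White spot (70 mm across) centred 54 mm along +y of the origin; plain half centred 54 mm along -y.
- green_tray: Wood-framed tray, green floor, 160 (x) x 230 mm (y), fixed, turned up to 15 deg. Origin under its centre at bench height, z up. Floor 8 mm above bench; frame 10 mm thick, top at 18 mm. Divider (6 mm thick, top at 16 mm) along x through the middle parts two halves, each 140 x 102 mm inside. White spot (70 mm across) centred 54 mm along +y of the origin; plain half centred 54 mm along -y.
- dish: Closed round white dish of wheat, wheat-brown top with a white rim, a solid flat-topped disc 60 mm across and 16 mm tall, 40 to 70 g. Origin: centre of its underside, z up. In the stock row.
- loupe: Black cylindrical stand loupe with a steel band and a pale lens on top, 36 mm across and 32 mm tall, 40 to 70 g. Origin: centre of its underside, z up. In the stock row, lens up.
- red_pot: Closed plastic sample pot with a red lid: white body 42 mm across with a wheat-brown band, 40 mm tall, then the lid 46 mm across and 12 mm thick; 52 mm tall in all, 45 to 84 g. Origin: centre of its underside, z up. Stands in the stock row nearest the robot.
- yellow_pot: Closed plastic sample pot with a yellow lid: white body 42 mm across with a wheat-brown band, 40 mm tall, then the lid 46 mm across and 12 mm thick; 52 mm tall in all, 45 to 84 g. Origin: centre of its underside, z up. Stands in the stock row nearest the robot.
- highlighter: Flat orange highlighter with a black cap, lying on its broad side: 95 mm long (its x; the cap at the +x end), 24 mm wide (its y), 16 mm thick (its z, up). Origin: centre of its underside. 23 to 42 g. In the stock row, pointing away from the robot within 30 degrees.
- spare_pot: Closed plastic sample pot with a blue lid: white body 42 mm across with a wheat-brown band, 40 mm tall, then the lid 46 mm across and 12 mm thick; 52 mm tall in all, 45 to 84 g. Origin: centre of its underside, z up. Stands in the stock row nearest the robot. This is the spare: it stays where it is.
- pen_cup: White cup with four pens, 70 mm across the rim, 90 mm tall (pens to 140 mm), standing loose beyond the trays. Origin: centre of its underside. Not to be disturbed.
- sieves: Stack of three steel laboratory sieves, 200 mm across and 126 mm tall, standing to the left of the trays. Origin: centre of its underside. Not to be disturbed.
There are look-alikes about, which are no part of the job. There is more than one size of the highlighter; the one meant has the size given above.

How it is judged (in metres and radians):
At the end, for the whole second after the job is handed in: Blue: dish flat on floor, within 15 mm (each tray axis) of spot centre; loupe upright on it, within 12 mm of its centre; red pot upright on plain half. Green: yellow pot upright within 15 mm of spot centre; highlighter flat on plain half, within 15 deg of divider. All released, at rest (x of dish in the frame of blue_tray between -0.015 and 0.015 m and y of dish in the frame of blue_tray between 0.039 and 0.069 m and z of dish in the frame of blue_tray between 0.004 and 0.012 m and angle between each of dish, red_pot, loupe, yellow_pot, highlighter's own z axis and vertical below 0.12 rad and x of red_pot in the frame of blue_tray between -0.05 and 0.05 m and y of red_pot in the frame of blue_tray between -0.089 and -0.019 m and z of red_pot in the frame of blue_tray between 0.004 and 0.012 m and horizontal distance between loupe and dish below 0.012 m and z of loupe in the frame of dish between 0.012 and 0.02 m and x of yellow_pot in the frame of green_tray between -0.015 and 0.015 m and y of yellow_pot in the frame of green_tray between 0.039 and 0.069 m and z of yellow_pot in the frame of green_tray between 0.004 and 0.012 m and x of highlighter in the frame of green_tray between -0.03 and 0.03 m and y of highlighter in the frame of green_tray between -0.096 and -0.012 m and z of highlighter in the frame of green_tray between 0.004 and 0.012 m and angle between the x axis of highlighter and the x axis of green_tray, either way round below 0.26 rad and linear speed of each of red_pot, yellow_pot, dish, loupe, highlighter below 0.02 m/s); the robot touches nothing.
It fails at once if the spare pot, the pen cup or the sieves are moved more than 25 mm (distance of any of spare_pot, pen_cup, sieves from where it was at the start of the episode above 0.025 m).
It also fails if it takes over 128 s, if anything falls off the work surface, if the arm or the gripper's body presses on something with over 40 N, if the wrist force passes 120 N, or if a joint passes its speed limit or range.

## Working session

There is one attempt and no reset: what is moved stays moved. The work goes in short steps, Python scripts to look and compute and a tool call to move; the robot and the scene stay as the last step left them, time stands still between calls to the robot, and variables do not carry over. Pictures are saved under pics/ and viewed, at most 14 in all, crops included, and the job is handed in when it is done.

Besides the shell and the picture viewer there is one more tool, called after ">>>" as a command line: name --argument value ..., lists and objects as JSON in quotes. jog_arm: Moves the arm, as the interface text tells. Its arguments: {"type":"object","properties":{"plan":{"type":"string"},"grip_force":{"type":"number"}},"required":["plan"]}

```bash
mkdir -p pics; cat > h.py <<'E'
import numpy as np, cv2
from rig import env, imaging, job, models
def shot(n, save=None):
    im=imaging.get_image(n)
    if save: cv2.imwrite('pics/'+save, im['pixels'][:,:,::-1])
    return im
def world(im,u,v,z=None):
    f=240/np.tan(np.radians(im['fov_y'])/2); T=im['world_from_camera']
    d=T[:3,:3]@np.array([(u-im['cx'])/f,(v-im['cy'])/f,1.])
    if z is None: s=im['depth'][int(round(v)),int(round(u))]
    else: s=(z-T[2,3])/d[2]
    return T[:3,3]+s*d
def cloud(im):
    f=240/np.tan(np.radians(im['fov_y'])/2); T=im['world_from_camera']
    v,u=np.mgrid[:480,:640]; d=np.stack([(u-im['cx'])/f,(v-im['cy'])/f,np.ones(u.shape)],-1)
    return (d*im['depth'][...,None])@T[:3,:3].T+T[:3,3]
E
python3 - <<'E'
from h import *
np.set_printoptions(precision=3,suppress=True)
for n in ['scene','top']:
    im=shot(n,n+'0.png'); P=cloud(im); print(n,im['fov_y'],im['cx'],im['cy'],im['world_from_camera'])
    for q in ['blue_tray','green_tray','dish','loupe','red_pot','yellow_pot','spare_pot','highlighter','pen_cup','sieves']:
        for o in models.outline_of(n,q):
            r=o['region']&(im['depth']>0)
            if r.sum()==0: continue
            p=P[r]; print(q,round(o['confidence'],2),np.round(o['bbox']),p.mean(0),'zq',np.percentile(p[:,2],[5,95]))
s=env.observe();print(s['position'],s['tool_rot'],s['time_s'],env.tcp_to_grasp)
E
```

```text
scene 52.69813764632135 315.68534071207984 242.1557442436609 [[ 0.612  0.664 -0.429  0.99 ]
 [ 0.791 -0.523  0.319 -0.282]
 [-0.012 -0.534 -0.845  0.985]
 [ 0.     0.     0.     1.   ]]
blue_tray 0.89 [253. 363. 134. 115.] [ 0.642 -0.195  0.01 ] zq [0.005 0.019]
green_tray 0.59 [389. 262. 120. 102.] [0.636 0.187 0.01 ] zq [0.005 0.019]
dish 0.96 [199. 276.  29.  25.] [ 0.408 -0.18   0.015] zq [0.007 0.019]
dish 0.48 [150. 291.  19.  37.] [ 0.372 -0.288  0.015] zq [0.007 0.019]
dish 0.28 [372. 366.  38.  50.] [ 0.814 -0.024  0.066] zq [0.008 0.136]
loupe 0.69 [349. 168.  15.  19.] [0.369 0.286 0.023] zq [0.001 0.035]
red_pot 0.63 [320. 200.  15.  26.] [0.413 0.161 0.042] zq [0.011 0.055]
yellow_pot 0.6 [287. 228.  20.  33.] [0.43  0.049 0.039] zq [0.001 0.054]
spare_pot 0.91 [250. 257.  20.  28.] [ 0.452 -0.064  0.041] zq [0.008 0.054]
highlighter 0.86 [102. 261.  50.  40.] [ 0.23  -0.337  0.021] zq [0.011 0.026]
highlighter 0.83 [110. 317.  13.  27.] [ 0.368 -0.383  0.01 ] zq [0.003 0.014]
highlighter 0.62 [151. 292.  16.  37.] [ 0.372 -0.287  0.016] zq [0.011 0.019]
pen_cup 0.9 [371
[... 688 characters left out ...]
ish 0.4 [151. 230.  94.  89.] [0.554 0.479 0.115] zq [0.037 0.13 ]
loupe 0.44 [232. 311.  14.  14.] [0.366 0.288 0.029] zq [0.009 0.035]
yellow_pot 0.48 [325. 283.  14.  19.] [0.424 0.053 0.051] zq [0.046 0.056]
spare_pot 0.49 [369. 275.  19.  21.] [ 0.442 -0.059  0.048] zq [0.013 0.056]
highlighter 0.81 [457. 304.  18.  35.] [ 0.364 -0.286  0.014] zq [0.003 0.02 ]
highlighter 0.74 [494. 303.  13.  26.] [ 0.365 -0.382  0.01 ] zq [0.002 0.016]
pen_cup 0.92 [350. 134.  28.  40.] [ 0.813 -0.023  0.061] zq [0.002 0.133]
sieves 0.68 [150. 232.  94.  84.] [0.554 0.479 0.117] zq [0.049 0.13 ]
[ 0.147 -0.53   0.231] [[ 0.964  0.268  0.   ]
 [ 0.268 -0.964  0.   ]
 [ 0.    -0.    -1.   ]] 1.1 -0.0187
```

View pics/scene0.png

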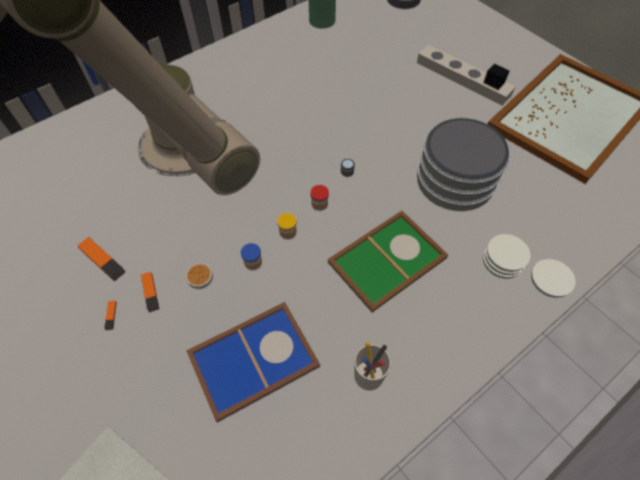

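```bash
python3 - <<'E'
import cv2
a=cv2.imread('pics/top0.png')
cv2.imwrite('pics/topcrop.png',cv2.resize(a[90:350,200:540],(784,600),interpolation=cv2.INTER_CUBIC))
E
```

```text
(no output)
```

View pics/topcrop.png

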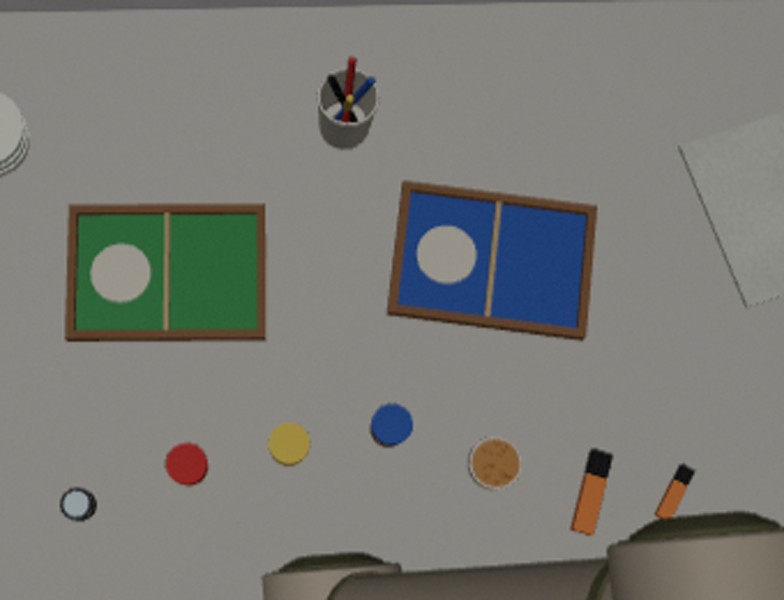

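Scene view: the highlighter could be the big one (102,261), the middle one (151,292) or the small one (110,317). The red disc (320,193), yellow (287,222) and blue (251,253) are the pots; the loupe is at (348,166) and the dish at (199,275). The plates at (508,255) aren't the dish. I'll measure sizes from both views to choose.

```bash
python3 - <<'E'
from h import *
np.set_printoptions(precision=4,suppress=True)
def rect(p):
    (c,s,a)=cv2.minAreaRect((p*1000).astype(np.float32)); b=cv2.boxPoints((c,s,a))
    return np.array(c),np.array(s),a
for n in ['scene','top']:
    im=shot(n); P=cloud(im); hsv=cv2.cvtColor(im['pixels'],cv2.COLOR_RGB2HSV)
    for q in ['highlighter','dish','loupe','red_pot','yellow_pot','blue_tray','green_tray']:
        for o in models.outline_of(n,q)[:3]:
            r=o['region'].astype(np.uint8)
            x=P[(r>0)&(im['depth']>0)]
            if len(x)<20: continue
            zt=np.percentile(x[:,2],90) if 'tray' not in q else .018
            # project mask's top-surface pixels on plane zt
            m=(r>0)&(np.abs(P[...,2]-zt)<(.006 if 'tray' not in q else .02))
            v,u=np.nonzero(m)
            w=np.array([world(im,a,b,zt)[:2] for a,b in zip(u,v)])
            c,s,a=rect(w); (cc,rad)=cv2.minEnclosingCircle((w*1000).astype(np.float32))
            print(n,q,round(o['confidence'],2),'zt %.4f'%zt,'rect',c,s,round(a,1),'circ',np.array(cc),round(rad,1),'mean',w.mean(0)*1000)
    # white spots
    for z,nm in [(.008,'spots')]:
        m=((hsv[...,1]<60)&(hsv[...,2]>130)).astype(np.uint8)
        for cn in cv2.findContours(m,cv2.RETR_EXTERNAL,cv2.CHAIN_APPROX_NONE)[0]:
            if cv2.contourArea(cn)>150:
                w=np.array([world(im,a,b,z)[:2] for a,b in cn[:,0]])*1000
                print('spot?',w.mean(0),w.max(0)-w.min(0))
E
```

```text
scene highlighter 0.91 zt 0.0248 rect [ 225.2264 -337.6672] [134.0291  33.3462] 12.2 circ [ 225.3475 -337.2832] 67.5 mean [ 227.0274 -337.5867]
scene highlighter 0.81 zt 0.0180 rect [ 370.0727 -287.5025] [24.8446 96.3345] 71.9 circ [ 369.7539 -288.4806] 49.0 mean [ 371.0194 -288.154 ]
scene highlighter 0.64 zt 0.0132 rect [ 367.1476 -381.6939] [18.8198 66.3124] 58.0 circ [ 366.8092 -382.2513] 33.6 mean [ 367.1509 -382.2222]
scene dish 0.73 zt 0.0188 rect [ 404.7639 -179.7441] [56.4697 58.2092] 60.4 circ [ 404.495  -180.0153] 30.5 mean [ 404.7826 -180.9178]
scene loupe 0.7 zt 0.0340 rect [370.2598 286.3523] [35.4124 34.8311] 88.3 circ [370.6488 287.4588] 19.1 mean [370.1634 286.8921]
scene red_pot 0.56 zt 0.0538 rect [409.4477 163.8739] [43.8518 46.1478] 51.7 circ [409.4375 163.0307] 24.2 mean [409.6096 163.3548]
scene yellow_pot 0.92 zt 0.0537 rect [428.7063  52.1833] [44.8205 45.5835] 51.8 circ [429.8196  52.8169] 24.6 mean [428.7145  51.4415]
scene yellow_pot 0.16 zt 0.0182 rect [ 640.8549 -191.3552] [230.0718 162.1398] 81.1 circ [ 642.3225 -190.8653] 138.5 mean [ 643.9996 -195.790
[... 1306 characters left out ...]
4678 -192.1444]
top yellow_pot 0.6 zt 0.0549 rect [424.8091  54.4562] [42.9605 43.0698] 88.5 circ [424.9114  53.3169] 22.7 mean [424.9861  53.6568]
top blue_tray 0.75 zt 0.0180 rect [ 636.6572 -190.3613] [234.9857 167.5072] 80.3 circ [ 637.5696 -190.6731] 139.1 mean [ 636.0888 -190.1397]
top green_tray 0.76 zt 0.0180 rect [632.4621 190.8999] [231.345  167.3573] 89.6 circ [631.3767 189.1032] 137.2 mean [631.1855 190.4907]
spot? [104.8804   7.0717] [81.3463 22.4903]
spot? [  27.291  -206.1972] [230.605 248.18 ]
spot? [229.7585  20.8124] [109.4704  32.7568]
spot? [ 263.6838 -421.8622] [81.3493 30.8527]
spot? [611.5916 831.9858] [275.9453 192.669 ]
spot? [452.1711 121.1347] [1014.0089 1691.0443]
```

Sizes decide it: the middle highlighter measures 96 x 25 mm (wanted 95 x 24), the others 134 mm and 66 mm. So the wanted one is at (368,-287) mm. I'll go to the dish first and check with a wrist view on the way.

>>> jog_arm --plan "0 0 -6.5 0 0 0 0;0 0 -6.5 0 0 0 0;0 0 -6.5 0 0 0 0;0 0 -6.5 0 0 0 0;0 0 -6.5 0 0 0 0;0 0 -6.5 0 0 0 0;0 0 -6.5 0 0 0 0;0 0 -6.5 0 0 0 0;0 0 -6.5 0 0 0 0;0 0 -6.5 0 0 0 0" --grip_force 30

```text
time_s: 2.73
position: [0.1471, -0.53, 0.2313]
tool_rot: [[0.159, 0.987, 0.0], [0.987, -0.159, -0.0], [-0.0, 0.0, -1.0]]
ft_force: [0.2, -0.7, 0.5]
grip_width: 0.0857
gripper_force: 0.0
```

>>> jog_arm --plan "0 0 0 3.5 1.7 0 0;0 0 0 3.5 1.7 0 0;0 0 0 3.5 1.7 0 0;0 0 0 3.5 1.7 0 0;0 0 0 3.5 1.7 0 0;0 0 0 3.5 1.7 0 0;0 0 0 3.5 1.7 0 0;0 0 0 3.5 1.7 0 0;0 0 0 0 0 0 0;0 0 0 0 0 0 0"

```text
time_s: 3.57
position: [0.3282, -0.2749, 0.2316]
tool_rot: [[0.161, 0.987, 0.0], [0.987, -0.161, -0.001], [-0.001, 0.0, -1.0]]
ft_force: [-0.3, -0.5, 0.1]
grip_width: 0.0856
gripper_force: 0.0
```

```bash
cat >> h.py <<'E'
def state():
    s=env.observe(); R=np.array(s['tool_rot']); psi=np.degrees(np.arctan2(R[1,0],R[0,0]))
    print('t %.2f pos'%s['time_s'],np.round(np.array(s['position'])*1000,1),'psi %.2f'%psi,'q',np.round(s['q'],0),'w %.1f'%(s['grip_width']*1000),'F',np.round(s['ft_force'],1)); return s,R
def to(xyz):  # mm -> cm in tool axes
    s,R=state(); print('shift cm to',xyz,np.round(R.T@(np.array(xyz)-np.array(s['position'])*1000)/10,2))
def tops(n,q,zt,save=None,k=1):
    im=shot(n,save); P=cloud(im)
    for o in models.outline_of(n,q)[:k]:
        m=o['region']&(im['depth']>0)
        zz=np.percentile(P[m][:,2],85); m&=np.abs(P[...,2]-zz)<.006
        v,u=np.nonzero(m)
        w=np.array([world(im,a,b,zt)[:2] for a,b in zip(u,v)])*1000
        c,s,a=cv2.minAreaRect(w.astype(np.float32)); cc,r=cv2.minEnclosingCircle(w.astype(np.float32))
        print(n,q,round(o['confidence'],2),np.round(o['bbox']),'z85 %.4f'%zz,'rect',np.round(c,1),np.round(s,1),round(a,1),'circ',np.round(cc,1),round(r,1),'depthmean',np.round(P[m].mean(0)*1000,1))
    return im
E
python3 - <<'E'
from h import *
tops('wrist','dish',.016,'w1.png'); tops('wrist','highlighter',.016,k=2); to([403,-179,120])
E
```

```text
wrist dish 0.97 [383. 100.  66.  68.] z85 0.0163 rect [ 400.5 -178.3] [58.8 58.3] 81.8 circ [ 400.4 -178.4] 29.9 depthmean [ 400.7 -178.    15.4]
wrist highlighter 0.77 [372. 299.  60.  39.] z85 0.0109 rect [ 362.5 -377.2] [18.1 66. ] 58.1 circ [ 362.6 -377.2] 33.8 depthmean [ 362.9 -380.    10. ]
wrist highlighter 0.76 [235. 275. 125.  62.] z85 0.0225 rect [ 219.1 -337.2] [136.   34.9] 11.7 circ [ 219.2 -337.3] 69.0 depthmean [ 229.5 -331.9   21.7]
t 3.77 pos [ 326.9 -277.2  231.3] psi 80.42 q [-56.  10.  92.  -0.  78. -47.] w 85.2 F [ 0.2 -0.3  0. ]
shift cm to [403, -179, 120] [10.95  5.87 11.12]
```

View pics/w1.png

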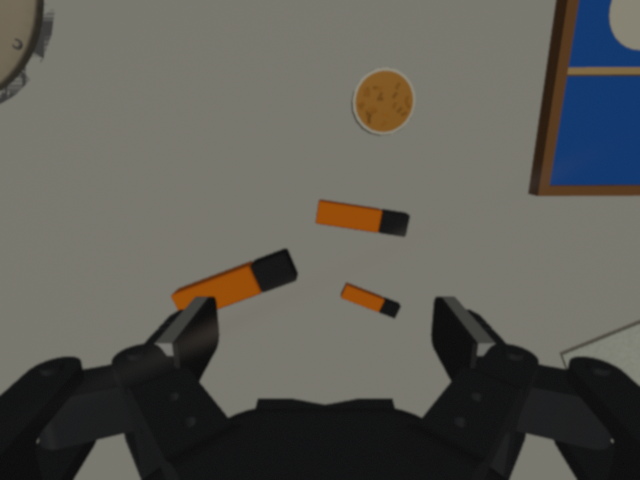

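The wrist view shows the dish at (384,100) and the middle-size highlighter at (362,217), with the big one at (235,280) and the small one at (372,300). I'll go down on the dish.

>>> jog_arm --plan "0 0 0 2.75 1.43 2.5 0;0 0 0 2.75 1.43 2.5 0;0 0 0 2.75 1.43 2.5 0;0 0 0 2.73 1.42 2.5 0;0 0 0 0 0 2.8 0;0 0 0 0 0 2.8 0;0 0 0 0 0 2.8 0;0 0 0 0 0 2.0 0;0 0 0 0 0 0 0;0 0 0 0 0 0 0" --grip_force 30

```text
time_s: 4.6
position: [0.4014, -0.178, 0.0271]
tool_rot: [[0.166, 0.986, -0.001], [0.986, -0.166, 0.001], [0.001, -0.002, -1.0]]
ft_force: [-0.4, -0.7, -0.6]
grip_width: 0.0858
gripper_force: 0.0
```

```bash
python3 - <<'E'
from h import *
tops('wrist','dish',.016,'w2.png'); to([401.5,-178.5,-3])
E
```

```text
wrist dish 0.55 [322. 287. 126. 124.] z85 0.0162 rect [ 401.4 -177.1] [59.8 58.4] 86.4 circ [ 401.7 -177.1] 30.2 depthmean [ 401.6 -176.4   15.5]
t 4.70 pos [ 402.2 -178.3   28.4] psi 80.46 q [-39.  27. 107.  -0.  45. -30.] w 85.1 F [-0.3 -0.8  0. ]
shift cm to [401.5, -178.5, -3] [-0.03 -0.07  3.14]
```

View pics/w2.png

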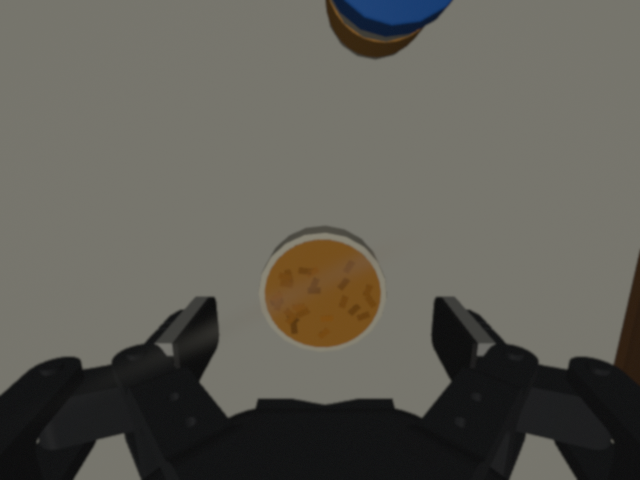

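The dish is centred between the fingers, at (322,292) with their midline at about 325. I'll lower, grip and lift.

>>> jog_arm --plan "0 0 0 0.06 0 1.5 0;0 0 0 0.05 0 1.5 0;0 0 0 0 0 0 0;0 0 0 0 0 0 160;0 0 0 0 0 0 160;0 0 0 0 0 0 160;0 0 0 0 0 0 160;0 0 0 0 0 0 160;0 0 0 0 0 0 160;0 0 0 0 0 0 160" --grip_force 30

```text
time_s: 5.53
position: [0.4025, -0.1767, -0.0012]
tool_rot: [[0.165, 0.986, 0.002], [0.986, -0.165, -0.002], [-0.001, 0.002, -1.0]]
ft_force: [-1.3, -0.3, 7.3]
grip_width: 0.0586
gripper_force: 30.7
```

```bash
python3 - <<'E'
from h import *
state(); to([648.7,-137.7,75])
E
```

```text
t 5.53 pos [ 402.5 -176.7   -1.2] psi 80.52 q [-39.  31. 109.  -0.  40. -30.] w 58.6 F [-1.3 -0.3  7.3]
t 5.53 pos [ 402.5 -176.7   -1.2] psi 80.52 q [-39.  31. 109.  -0.  40. -30.] w 58.6 F [-1.3 -0.3  7.3]
shift cm to [648.7, -137.7, 75] [ 7.89 23.66 -7.59]
```

>>> jog_arm --plan "0 0 0 0 0 -2.5 160;0 0 0 0 0 -2.5 160;0 0 0 0 0 -2.6 160;0 0 0 1.2 3.5 0 160;0 0 0 1.2 3.5 0 160;0 0 0 1.2 3.5 0 160;0 0 0 1.2 3.5 0 160;0 0 0 1.2 3.5 0 160;0 0 0 0 0 0 160;0 0 0 0 0 0 160"

```text
time_s: 6.37
position: [0.5855, -0.1453, 0.0738]
tool_rot: [[0.163, 0.987, 0.001], [0.987, -0.163, -0.001], [-0.0, 0.001, -1.0]]
ft_force: [-0.6, -0.5, 0.1]
grip_width: 0.0587
gripper_force: 33.3
```

```bash
cat >> h.py <<'E'
def spot(n,save=None,lo=130):
    im=shot(n,save); hsv=cv2.cvtColor(im['pixels'],cv2.COLOR_RGB2HSV); P=cloud(im)
    H,S,V=[hsv[...,i].astype(int) for i in range(3)]
    for nm,fl in [('blue',(H>100)&(H<130)&(S>120)),('green',(H>45)&(H<85)&(S>100))]:
        cs=cv2.findContours(fl.astype(np.uint8),cv2.RETR_CCOMP,cv2.CHAIN_APPROX_NONE)
        for i,c in enumerate(cs[0]):
            if cv2.contourArea(c)<400: continue
            w=np.array([world(im,a,b,.008)[:2] for a,b in c[:,0]],np.float32)*1000
            if w[:,0].min()<500: continue
            r=cv2.minAreaRect(w); print(n,nm,'hole' if cs[1][0][i][3]>=0 else 'outer','rect',np.round(r[0],1),np.round(r[1],1),round(r[2],1),'mean',np.round(w.mean(0),1),'px',np.round(c[:,0].mean(0)))
    return im
E
python3 - <<'E'
from h import *
spot('wrist','w3.png'); spot('top'); spot('scene'); to([648.7,-137.7,75])
E
```

```text
wrist blue outer rect [ 678.7 -287. ] [27.9 31.2] 80.6 mean [ 675.1 -289.4] px [482. 431.]
wrist blue outer rect [ 599.6 -246.3] [73.3 44.3] 22.4 mean [ 600.2 -241. ] px [368. 388.]
wrist blue outer rect [ 680.6 -215.4] [21.8 49.7] 80.6 mean [ 683.4 -212.4] px [489. 332.]
wrist blue outer rect [ 647.6 -136.5] [101.2 139.7] 80.9 mean [ 653.5 -130. ] px [431. 214.]
top green outer rect [632.6 135.5] [101.6 136.1] 88.7 mean [634.8 136.5] px [292. 207.]
top green outer rect [635.2 245. ] [ 99.7 137.7] 89.7 mean [635.  244.6] px [252. 208.]
top green hole rect [634.  242.8] [74.3 74.8] 45.1 mean [633.7 243.2] px [252. 208.]
scene blue outer rect [ 628.6 -243.9] [ 99.6 136.3] 80.9 mean [ 630.5 -245.1] px [228. 372.]
scene blue outer rect [ 646.2 -135.9] [ 98.7 135.3] 81.2 mean [ 646.  -137.4] px [275. 346.]
scene blue hole rect [ 647.1 -136.8] [76.2 75.7] 2.2 mean [ 647.7 -137. ] px [276. 346.]
scene green outer rect [630.1 138.8] [ 98.  136.9] 89.0 mean [631.5 137.8] px [370. 271.]
scene green outer rect [632.  247.7] [ 97.2 137.4] 88.8 mean [633.4 247.4] px [405. 246.]
scene green hole rect [633.7 245.6] [75.6 78. ] 89.8 mean [634.  245.1] px [405. 247.]
t 6.52 pos [ 583.5 -146.    73.8] psi 80.49 q [-25.  35.  79.  -0.  66. -16.] w 58.6 F [-0.4 -0.9  0.2]
shift cm to [648.7, -137.7, 75] [ 1.89  6.29 -0.12]
```

View pics/w3.png

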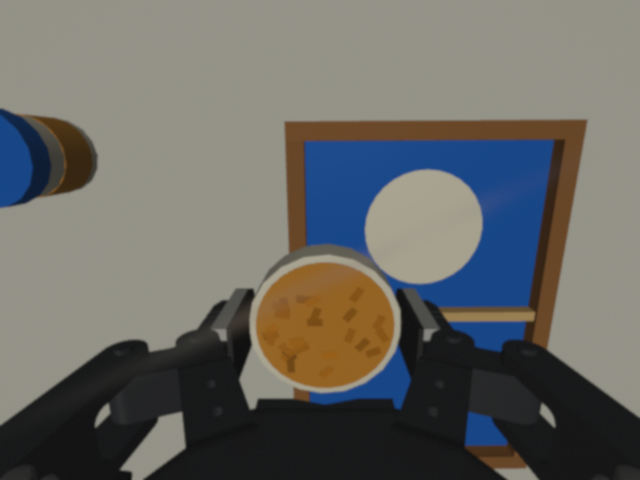

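The spot is at (424,227) in the wrist view, which puts it at about (647.6,-136.8). The dish is held level at (325,325).

>>> jog_arm --plan "0 0 0 1 3.1 0 160;0 0 0 0.97 3.07 0 160;0 0 0 0 0 2.4 160;0 0 0 0 0 2.2 160;0 0 0 0 0 1.2 160;0 0 0 0 0 0 160;0 0 0 0 0 0 160;0 0 0 0 0 0.5 160;0 0 0 0 0 0.2 160;0 0 0 0 0 0 160"

```text
time_s: 7.35
position: [0.6486, -0.1367, 0.0087]
tool_rot: [[0.165, 0.986, 0.0], [0.986, -0.165, -0.0], [-0.0, 0.0, -1.0]]
ft_force: [-0.6, 0.4, -1.4]
grip_width: 0.0588
gripper_force: 33.4
```

```bash
python3 - <<'E'
from h import *
to([647.6,-136.8,7])
E
```

```text
t 7.35 pos [ 648.6 -136.7    8.7] psi 80.51 q [-22.  45.  70.   0.  65. -13.] w 58.8 F [-0.6  0.4 -1.4]
shift cm to [647.6, -136.8, 7] [-0.02 -0.09  0.17]
```

Lower slightly, release, retreat up.

>>> jog_arm --plan "0 0 0 0 0 0.15 160;0 0 0 0 0 0 160;0 0 0 0 0 0 20;0 0 0 0 0 0 20;0 0 0 0 0 0 20;0 0 0 0 0 0 20;0 0 0 0 0 -2 20;0 0 0 0 0 -4 20;0 0 0 0 0 -4 0;0 0 0 0 0 -4 0"

```text
time_s: 8.18
position: [0.6483, -0.1365, 0.1485]
tool_rot: [[0.165, 0.986, -0.001], [0.986, -0.165, 0.0], [0.0, -0.001, -1.0]]
ft_force: [-0.0, -0.5, 0.0]
grip_width: 0.0855
gripper_force: 0.0
```

```bash
python3 - <<'E'
from h import *
state(); tops('wrist','dish',.024); tops('scene','dish',.024,k=2);tops('scene','highlighter',.016,k=3); to([368,287.5,150])
E
```

```text
t 8.18 pos [ 648.3 -136.5  148.5] psi 80.51 q [-22.  37.  62.   0.  81. -13.] w 85.5 F [-0.  -0.5  0. ]
wrist dish 0.92 [326. 235.  79.  78.] z85 0.0243 rect [ 649.2 -137.8] [58.8 58.6] 35.2 circ [ 649.3 -137.7] 29.8 depthmean [ 649.3 -137.2   23.5]
scene dish 0.72 [275. 348.  29.  30.] z85 0.0260 rect [ 654.1 -145. ] [57.9 47.1] 26.4 circ [ 652.  -140.9] 29.1 depthmean [ 654.5 -145.1   24.3]
scene highlighter 0.75 [150. 292.  18.  38.] z85 0.0178 rect [ 369.3 -287.9] [24.4 97.3] 72.0 circ [ 369.9 -286.7] 49.1 depthmean [ 369.6 -287.9   16.1]
scene highlighter 0.57 [100. 261.  49.  41.] z85 0.0244 rect [ 219.5 -338. ] [139.9  34. ] 11.9 circ [ 218.3 -332.5] 70.1 depthmean [ 224.5 -337.6   22.6]
scene highlighter 0.49 [112. 318.  15.  30.] z85 0.0126 rect [ 369.  -381.6] [18.3 66.6] 58.9 circ [ 367.2 -384.5] 33.4 depthmean [ 365.4 -381.8   11. ]
t 8.48 pos [ 648.  -136.4  145.4] psi 80.51 q [-22.  37.  62.  -0.  81. -13.] w 85.3 F [ 0.1  0.6 -0. ]
shift cm to [368, 287.5, 150] [ 37.19 -34.6   -0.35]
```

>>> jog_arm --plan "0 0 0 2.8 -2.6 0 0;0 0 0 2.8 -2.6 0 0;0 0 0 2.8 -2.6 0 0;0 0 0 2.8 -2.6 0 0;0 0 0 2.8 -2.6 0 0;0 0 0 2.8 -2.6 0 0;0 0 0 2.8 -2.6 0 0;0 0 0 2.8 -2.6 0 0;0 0 0 2.8 -2.6 0 0;0 0 0 2.8 -2.6 0 0"

```text
time_s: 9.32
position: [0.4364, 0.1835, 0.1456]
tool_rot: [[0.165, 0.986, -0.003], [0.986, -0.165, -0.0], [-0.001, -0.003, -1.0]]
ft_force: [0.6, 0.4, 0.5]
grip_width: 0.0856
gripper_force: 0.0
```

>>> jog_arm --plan "0 0 0 2.3 -2.1 0 0;0 0 0 2.3 -2.1 0 0;0 0 0 2.3 -2.1 0 0;0 0 0 0 0 0 0;0 0 0 0 0 0 0"

```text
time_s: 9.73
position: [0.3863, 0.2616, 0.1458]
tool_rot: [[0.162, 0.987, -0.002], [0.987, -0.162, -0.001], [-0.001, -0.002, -1.0]]
ft_force: [-0.2, -0.3, 0.2]
grip_width: 0.0851
gripper_force: 0.0
```

```bash
python3 - <<'E'
from h import *
state(); tops('wrist','loupe',.032);tops('wrist','red_pot',.052); to([368,287.5,16])
E
```

```text
t 9.73 pos [386.3 261.6 145.8] psi 80.68 q [20. 19. 95. -0. 66. 29.] w 85.1 F [-0.2 -0.3  0.2]
wrist loupe 0.89 [293. 201.  47.  53.] z85 0.0322 rect [366.6 291.2] [34.1 34.7] 80.6 circ [366.7 291.3] 17.9 depthmean [366.7 291.5  31.5]
wrist red_pot 0.73 [366. 345.  64.  77.] z85 0.0517 rect [405.3 169.5] [44.3 47.6] 9.6 circ [405.9 169.7] 24.1 depthmean [405.7 169.5  51.1]
t 9.93 pos [388.  260.1 146.4] psi 80.43 q [19. 19. 95. -0. 66. 29.] w 85.1 F [-0.  -0.5 -0.1]
shift cm to [368, 287.5, 16] [ 2.38 -2.42 13.04]
```

>>> jog_arm --plan "0 0 0 1.3 -1.28 2.5 0;0 0 0 1.3 -1.28 2.5 0;0 0 0 0 0 2.5 0;0 0 0 0 0 2 0;0 0 0 0 0 0 0;0 0 0 0 0 0 0;0 0 0 0 0 0 0;0 0 0 0 0 0 0"

```text
time_s: 10.6
position: [0.3675, 0.2907, 0.053]
tool_rot: [[0.166, 0.986, 0.002], [0.986, -0.166, 0.001], [0.001, 0.002, -1.0]]
ft_force: [-0.3, 0.6, -0.9]
grip_width: 0.0856
gripper_force: 0.0
```

```bash
python3 - <<'E'
from h import *
state(); tops('wrist','loupe',.032,'w4.png'); tops('scene','loupe',.032);to([368,289,10])
E
```

```text
t 10.60 pos [367.5 290.7  53. ] psi 80.47 q [ 24.  27. 102.   0.  51.  33.] w 85.6 F [-0.3  0.6 -0.9]
wrist loupe 0.62 [323. 277.  70.  84.] z85 0.0321 rect [366.9 292.2] [35.5 34.8] 80.4 circ [366.5 292.2] 18.4 depthmean [366.9 292.1  31.4]
scene loupe 0.6 [347. 167.  17.  14.] z85 0.0335 rect [369.8 286.9] [32.6 36.7] 13.3 circ [369.1 285.4] 20.5 depthmean [369.9 287.1  32. ]
t 10.80 pos [366.9 290.8  52.5] psi 80.50 q [ 24.  27. 102.   0.  51.  33.] w 85.5 F [-1.1 -0.1  0.4]
shift cm to [368, 289, 10] [-0.16  0.14  4.25]
```

View pics/w4.png

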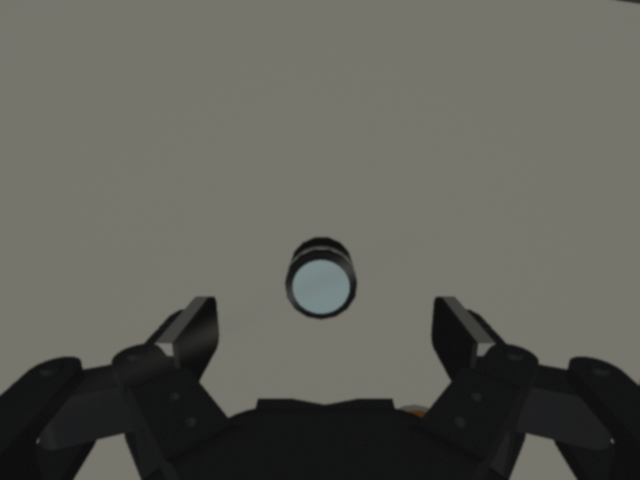

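The loupe is centred at (321,285) between the fingers. Lowering to grip.

>>> jog_arm --plan "0 0 0 0 0 2.5 0;0 0 0 0.06 0 2.2 0;0 0 0 0 0 0 0;0 0 0 0 0 0 200;0 0 0 0 0 0 200;0 0 0 0 0 0 200;0 0 0 0 0 0 200;0 0 0 0 0 0 200;0 0 0 0 0 0 200;0 0 0 0 0 0 200"

```text
time_s: 11.63
position: [0.367, 0.2915, 0.0059]
tool_rot: [[0.165, 0.986, 0.002], [0.986, -0.165, 0.001], [0.001, 0.002, -1.0]]
ft_force: [-1.3, -0.9, 6.8]
grip_width: 0.0346
gripper_force: 29.3
```

>>> jog_arm --plan "0 0 0 0 0 0 200;0 0 0 0 0 -4 200;0 0 0 0 0 -4 200;0 0 0 0 0 -4 200;0 0 0 0 0 0 200;0 0 0 0 0 0 200"

```text
time_s: 12.13
position: [0.3674, 0.2917, 0.1272]
tool_rot: [[0.165, 0.986, 0.005], [0.986, -0.165, 0.002], [0.003, 0.005, -1.0]]
ft_force: [0.2, 0.0, -1.7]
grip_width: 0.0349
gripper_force: 30.5
```

```bash
python3 - <<'E'
from h import *
tops('wrist','loupe',.032);to([649,-137.5,125])
E
```

```text
wrist loupe 0.73 [327. 320.  94. 117.] z85 0.1533 rect [357.8 225.7] [76.4 70.8] 74.0 circ [357.7 225.9] 38.7 depthmean [368.5 292.3 152.5]
t 12.23 pos [366.1 291.1 124.5] psi 80.52 q [24. 20. 97.  0. 63. 33.] w 35.2 F [-0.1  0.3 -1.2]
shift cm to [649, -137.5, 125] [-37.61  34.96  -0.06]
```

>>> jog_arm --plan "0 0 0 -2.9 2.7 0 200;0 0 0 -2.9 2.7 0 200;0 0 0 -2.9 2.7 0 200;0 0 0 -2.9 2.7 0 200;0 0 0 -2.9 2.7 0 200;0 0 0 -2.9 2.7 0 200;0 0 0 -2.9 2.7 0 200;0 0 0 -2.9 2.7 0 200;0 0 0 -2.9 2.7 0 200;0 0 0 -2.9 2.7 0 200"

```text
time_s: 13.07
position: [0.5852, -0.041, 0.123]
tool_rot: [[0.165, 0.986, -0.003], [0.986, -0.165, 0.001], [0.0, -0.004, -1.0]]
ft_force: [0.6, -0.4, 0.1]
grip_width: 0.0352
gripper_force: 30.5
```

>>> jog_arm --plan "0 0 0 -2.86 2.6 0 200;0 0 0 -2.86 2.6 0 200;0 0 0 -2.86 2.6 0 200;0 0 0 0 0 0 200;0 0 0 0 0 0 200;0 0 0 0 0 0 200;0 0 0 0 0 0 200"

```text
time_s: 13.65
position: [0.6473, -0.1355, 0.124]
tool_rot: [[0.164, 0.986, -0.002], [0.986, -0.164, 0.001], [0.001, -0.002, -1.0]]
ft_force: [-0.3, 0.4, -0.1]
grip_width: 0.0351
gripper_force: 30.6
```

```bash
python3 - <<'E'
from h import *
tops('wrist','dish',.024,'w5.png');to([648,-138,31])
E
```

```text
t 13.75 pos [ 647.6 -135.5  124.7] psi 80.59 q [-22.  38.  64.   0.  78. -13.] w 34.8 F [ 0.3 -0.2  0.1]
shift cm to [648, -138, 31] [-0.24  0.09  9.37]
```

View pics/w5.png

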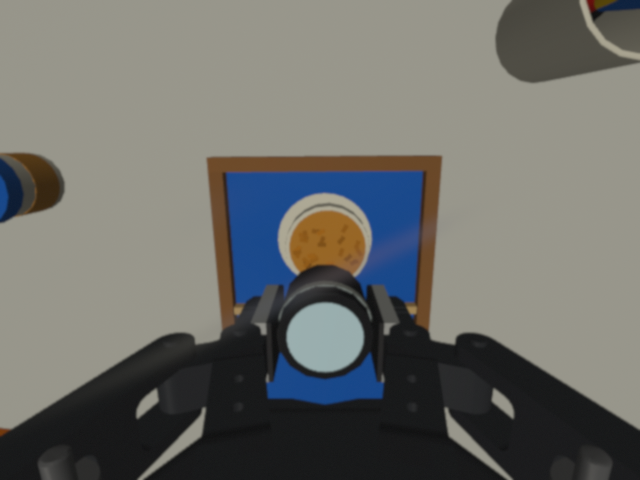

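The dish (327,243) sits on the spot and the loupe (325,337) is held upright above it. Lowering.

>>> jog_arm --plan "0 0 0 -0.22 0.09 2.5 200;0 0 0 0 0 2.5 200;0 0 0 0 0 2.5 200;0 0 0 0 0 1.2 200;0 0 0 0 0 0 200;0 0 0 0 0 0 200;0 0 0 0 0 0.4 200;0 0 0 0 0 0.2 200;0 0 0 0 0 0 200;0 0 0 0 0 0 200"

```text
time_s: 14.58
position: [0.6487, -0.1391, 0.0325]
tool_rot: [[0.165, 0.986, 0.001], [0.986, -0.165, -0.0], [-0.0, 0.001, -1.0]]
ft_force: [0.2, 0.4, -1.0]
grip_width: 0.0349
gripper_force: 30.6
```

```bash
python3 - <<'E'
from h import *
to([648,-138,30.5])
E
```

```text
t 14.58 pos [ 648.7 -139.1   32.5] psi 80.52 q [-22.  43.  69.  -0.  67. -13.] w 34.9 F [ 0.2  0.4 -1. ]
shift cm to [648, -138, 30.5] [ 0.1  -0.09  0.19]
```

>>> jog_arm --plan "0 0 0 0.08 -0.05 0.1 200;0 0 0 0 0 0.08 200;0 0 0 0 0 0 200;0 0 0 0 0 0 80;0 0 0 0 0 0 80;0 0 0 0 0 0 80;0 0 0 0 0 0 80;0 0 0 0 0 -3 80;0 0 0 0 0 -4 80;0 0 0 0 0 -4 80"

```text
time_s: 15.42
position: [0.6476, -0.1379, 0.1407]
tool_rot: [[0.165, 0.986, -0.002], [0.986, -0.165, 0.001], [0.001, -0.002, -1.0]]
ft_force: [0.9, -0.0, -0.1]
grip_width: 0.0585
gripper_force: 0.0
```

```bash
python3 - <<'E'
from h import *
tops('wrist','loupe',.056);tops('wrist','dish',.024);to([406,167,120])
E
```

```text
wrist loupe 0.89 [327. 244.  53.  61.] z85 0.0562 rect [ 649.  -137.8] [35.8 35.1] 80.5 circ [ 648.8 -137.9] 18.4 depthmean [ 649.  -138.1   55.4]
wrist dish 0.66 [320. 230.  80.  72.] z85 0.0242 rect [ 649.7 -134.9] [54.1 58.4] 80.3 circ [ 649.  -137.5] 29.8 depthmean [ 650.7 -128.2   23.5]
t 15.62 pos [ 648.3 -138.2  141. ] psi 80.52 q [-22.  37.  63.   0.  80. -13.] w 59.0 F [-0.9 -0.3 -0.2]
shift cm to [406, 167, 120] [ 26.11 -28.94   2.03]
```

The loupe sits within 1 mm of the dish centre, its top at 56 mm. Red pot next.

>>> jog_arm --plan "0 0 0 2.6 -2.88 0 0;0 0 0 2.6 -2.88 0 0;0 0 0 2.6 -2.88 0 0;0 0 0 2.6 -2.88 0 0;0 0 0 2.6 -2.88 0 0;0 0 0 2.6 -2.88 0 0;0 0 0 2.6 -2.88 0 0;0 0 0 2.6 -2.88 0 0;0 0 0 2.6 -2.88 0 0;0 0 0 2.6 -2.88 0 0"

```text
time_s: 16.45
position: [0.4047, 0.1667, 0.1388]
tool_rot: [[0.165, 0.986, -0.003], [0.986, -0.165, -0.0], [-0.001, -0.003, -1.0]]
ft_force: [0.8, 0.7, 0.2]
grip_width: 0.0855
gripper_force: 0.0
```

>>> jog_arm --plan "0 0 0 0 0 2.5 0;0 0 0 0 0 2.5 0;0 0 0 0 0 0 0;0 0 0 0 0 0 0;0 0 0 0 0 0 0;0 0 0 0 0 0 0"

```text
time_s: 16.95
position: [0.4076, 0.1655, 0.0908]
tool_rot: [[0.165, 0.986, 0.001], [0.986, -0.165, 0.0], [0.0, 0.001, -1.0]]
ft_force: [-0.1, -0.3, -0.5]
grip_width: 0.0852
gripper_force: 0.0
```

```bash
python3 - <<'E'
from h import *
tops('wrist','red_pot',.052,'w6.png');to([406,167,24])
E
```

```text
wrist red_pot 0.86 [318. 263.  86.  95.] z85 0.0519 rect [406.2 168.8] [45.8 45. ] 80.4 circ [406.2 168.5] 23.2 depthmean [406.2 168.6  51.2]
t 17.05 pos [407.4 165.6  90.8] psi 80.48 q [  7.  21. 103.   0.  55.  16.] w 85.3 F [-0.1  0.5  0.4]
shift cm to [406, 167, 24] [ 0.11 -0.18  6.68]
```

View pics/w6.png

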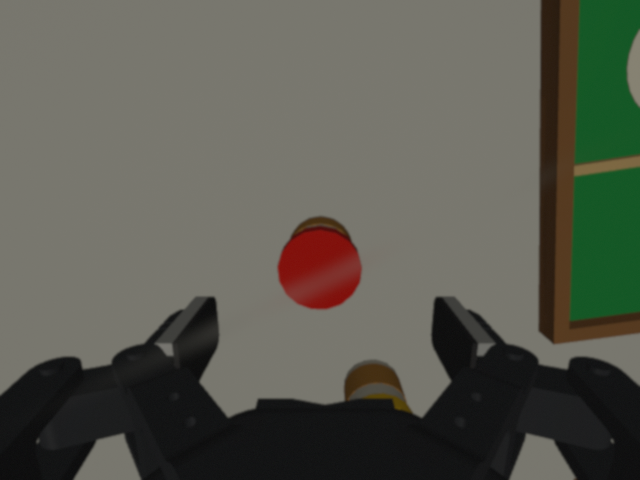

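The red lid is at (320,268), midway between the fingers; the yellow pot is just visible at (375,395), clear of them. Gripping.

>>> jog_arm --plan "0 0 0 0.26 -0.15 2.4 0;0 0 0 0 0 2.4 0;0 0 0 0 0 1.9 0;0 0 0 0 0 0 0;0 0 0 0 0 0 190;0 0 0 0 0 0 190;0 0 0 0 0 0 190;0 0 0 0 0 0 190;0 0 0 0 0 0 190;0 0 0 0 0 0 190"

```text
time_s: 17.88
position: [0.4065, 0.1687, 0.0243]
tool_rot: [[0.165, 0.986, 0.003], [0.986, -0.165, 0.0], [0.001, 0.003, -1.0]]
ft_force: [-0.8, -0.3, 6.7]
grip_width: 0.0449
gripper_force: 29.6
```

>>> jog_arm --plan "0 0 0 0 0 0 190;0 0 0 0 0 -4 190;0 0 0 0 0 -4 190;0 0 0 0 0 -4 190;0 0 0 0 0 0 190;0 0 0 0 0 0 190"

```text
time_s: 18.38
position: [0.4067, 0.1687, 0.1455]
tool_rot: [[0.165, 0.986, 0.006], [0.986, -0.165, 0.001], [0.002, 0.006, -1.0]]
ft_force: [-0.1, 0.2, -1.0]
grip_width: 0.0451
gripper_force: 31.4
```

```bash
python3 - <<'E'
from h import *
tops('wrist','red_pot',.175);to([631,-244,145])
E
```

```text
wrist red_pot 0.72 [322. 322. 126. 147.] z85 0.1729 rect [407.7 170. ] [46.3 43.5] 83.0 circ [407.9 169.9] 23.2 depthmean [407.7 169.1 172.3]
t 18.48 pos [405.3 168.5 142.9] psi 80.52 q [ 7. 16. 99. -0. 64. 17.] w 45.0 F [-0.2 -0.3 -0.2]
shift cm to [631, -244, 145] [-36.97  29.05  -0.22]
```

>>> jog_arm --plan "0 0 0 -3.08 2.42 0 190;0 0 0 -3.08 2.42 0 190;0 0 0 -3.08 2.42 0 190;0 0 0 -3.08 2.42 0 190;0 0 0 -3.08 2.42 0 190;0 0 0 -3.08 2.42 0 190;0 0 0 -3.08 2.42 0 190;0 0 0 -3.08 2.42 0 190;0 0 0 -3.08 2.42 0 190;0 0 0 -3.08 2.42 0 190"

```text
time_s: 19.32
position: [0.5938, -0.1768, 0.1411]
tool_rot: [[0.165, 0.986, -0.003], [0.986, -0.165, 0.002], [0.001, -0.003, -1.0]]
ft_force: [-0.2, 0.2, -0.5]
grip_width: 0.0453
gripper_force: 31.3
```

>>> jog_arm --plan "0 0 0 -3.08 2.42 0 190;0 0 0 -3.08 2.42 0 190;0 0 0 0 0 2.5 190;0 0 0 0 0 2.5 190;0 0 0 0 0 2.5 190;0 0 0 0 0 2.5 190;0 0 0 0 0 0 190;0 0 0 0 0 0 190;0 0 0 0 0 0 190"

```text
time_s: 20.07
position: [0.6318, -0.244, 0.0438]
tool_rot: [[0.165, 0.986, 0.001], [0.986, -0.165, -0.0], [-0.0, 0.001, -1.0]]
ft_force: [-0.7, -0.8, 0.2]
grip_width: 0.0447
gripper_force: 31.3
```

```bash
python3 - <<'E'
from h import *
to([631,-244,32.5]); tops('scene','red_pot',.09)
E
```

```text
t 20.07 pos [ 631.8 -244.    43.8] psi 80.52 q [-31.  44.  66.  -0.  70. -22.] w 44.7 F [-0.7 -0.8  0.2]
shift cm to [631, -244, 32.5] [-0.01 -0.08  1.13]
```

>>> jog_arm --plan "0 0 0 0 0 0.6 190;0 0 0 0 0 0.4 190;0 0 0 0 0 0.1 190;0 0 0 0 0 0 190;0 0 0 0 0 0 60;0 0 0 0 0 0 60;0 0 0 0 0 0 60;0 0 0 0 0 -3 60;0 0 0 0 0 -4 60;0 0 0 0 0 -4 60"

```text
time_s: 21.0
position: [0.6309, -0.2435, 0.1425]
tool_rot: [[0.165, 0.986, -0.002], [0.986, -0.165, 0.001], [0.001, -0.002, -1.0]]
ft_force: [0.5, 0.4, -0.6]
grip_width: 0.0653
gripper_force: 0.0
```

```bash
python3 - <<'E'
from h import *
tops('wrist','red_pot',.060);tops('scene','yellow_pot',.052);to([427.5,55,100])
E
```

```text
wrist red_pot 0.67 [323. 249.  71.  77.] z85 0.0599 rect [ 631.9 -244.2] [45.1 44.7] 80.5 circ [ 631.5 -244.3] 23.1 depthmean [ 632.  -244.2   59.2]
scene yellow_pot 0.8 [289. 227.  18.  26.] z85 0.0533 rect [427.7  52.8] [40.1 46.1] 53.6 circ [428.2  53. ] 24.2 depthmean [428.2  52.5  51.9]
t 21.20 pos [ 631.6 -243.9  142.9] psi 80.52 q [-31.  38.  60.   0.  82. -22.] w 65.0 F [ 0.1  0.2 -0.8]
shift cm to [427.5, 55, 100] [ 26.12 -25.06   4.22]
```

>>> jog_arm --plan "0 0 0 2.61 -2.5 0 0;0 0 0 2.61 -2.5 0 0;0 0 0 2.61 -2.5 0 0;0 0 0 2.61 -2.5 0 0;0 0 0 2.61 -2.5 0 0;0 0 0 2.61 -2.5 0 0;0 0 0 2.61 -2.5 0 0;0 0 0 2.61 -2.5 0 0;0 0 0 2.61 -2.5 0 0;0 0 0 2.61 -2.5 0 0"

```text
time_s: 22.03
position: [0.4257, 0.0561, 0.1407]
tool_rot: [[0.165, 0.986, -0.003], [0.986, -0.165, 0.001], [0.0, -0.003, -1.0]]
ft_force: [0.2, 1.0, -0.3]
grip_width: 0.0851
gripper_force: 0.0
```

>>> jog_arm --plan "0 0 0 0 0 2.5 0;0 0 0 0 0 2.5 0;0 0 0 0 0 0 0;0 0 0 0 0 0 0;0 0 0 0 0 0 0;0 0 0 0 0 0 0"

```text
time_s: 22.53
position: [0.4284, 0.0545, 0.0928]
tool_rot: [[0.165, 0.986, 0.001], [0.986, -0.165, -0.0], [0.0, 0.001, -1.0]]
ft_force: [-0.2, 0.5, 0.4]
grip_width: 0.0852
gripper_force: 0.0
```

```bash
python3 - <<'E'
from h import *
tops('wrist','yellow_pot',.052,'w7.png');to([427,55,24])
E
```

```text
wrist yellow_pot 0.83 [319. 267.  80.  92.] z85 0.0519 rect [425.8  55.3] [45.4 45.3] 36.3 circ [426.1  55.2] 23.3 depthmean [425.8  55.5  51.2]
t 22.63 pos [428.3  54.5  92.7] psi 80.49 q [ -9.  20. 104.   0.  55.   1.] w 85.0 F [-0.4 -1.2  1.9]
shift cm to [427, 55, 24] [ 0.02 -0.14  6.87]
```

View pics/w7.png

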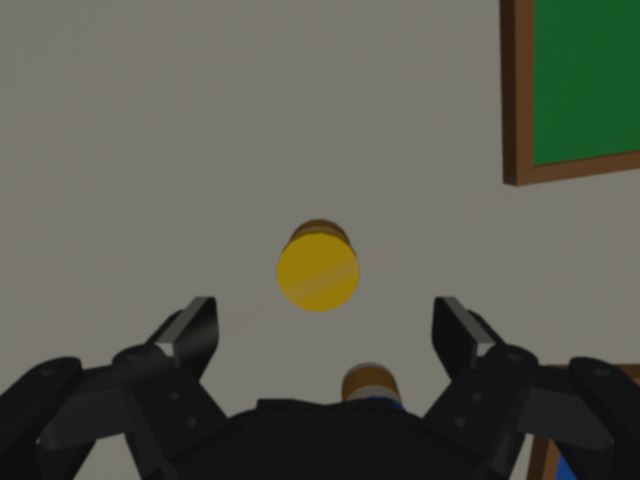

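The yellow lid is at (318,272), centred; the spare's blue lid at (372,395) is clear of the fingers. Gripping.

>>> jog_arm --plan "0 0 0 0.05 -0.2 2.4 0;0 0 0 0 0 2.4 0;0 0 0 0 0 2.0 0;0 0 0 0 0 0 0;0 0 0 0 0 0 190;0 0 0 0 0 0 190;0 0 0 0 0 0 190;0 0 0 0 0 0 190;0 0 0 0 0 0 190;0 0 0 0 0 0 190"

```text
time_s: 23.47
position: [0.4266, 0.0555, 0.0253]
tool_rot: [[0.165, 0.986, 0.003], [0.986, -0.165, -0.0], [0.0, 0.003, -1.0]]
ft_force: [-1.4, 0.4, 7.8]
grip_width: 0.045
gripper_force: 29.6
```

>>> jog_arm --plan "0 0 0 0 0 0 190;0 0 0 0 0 -4 190;0 0 0 0 0 -4 190;0 0 0 0 0 -4 190;0 0 0 0 0 0 190;0 0 0 0 0 0 190"

```text
time_s: 23.97
position: [0.4267, 0.0556, 0.1464]
tool_rot: [[0.165, 0.986, 0.006], [0.986, -0.165, -0.001], [0.0, 0.006, -1.0]]
ft_force: [-0.6, -0.1, -2.2]
grip_width: 0.0452
gripper_force: 31.4
```

```bash
python3 - <<'E'
from h import *
tops('wrist','yellow_pot',.175);to([634,243.5,145])
E
```

```text
wrist yellow_pot 0.56 [324. 321. 124. 142.] z85 0.1728 rect [428.   57.1] [46.  43.6] 80.3 circ [428.  57.] 23.2 depthmean [427.8  56.  172.1]
t 24.07 pos [425.3  55.7 143.7] psi 80.52 q [ -8.  15. 101.  -0.  64.   1.] w 44.9 F [ 0.1  0.6 -1.4]
shift cm to [634, 243.5, 145] [21.96 17.49 -0.14]
```

>>> jog_arm --plan "0 0 0 3.12 2.49 0 190;0 0 0 3.12 2.49 0 190;0 0 0 3.12 2.49 0 190;0 0 0 3.12 2.49 0 190;0 0 0 3.12 2.49 0 190;0 0 0 3.12 2.49 0 190;0 0 0 3.12 2.49 0 190;0 0 0 0 0 0 190;0 0 0 0 0 0 190;0 0 0 0 0 0 190"

```text
time_s: 24.9
position: [0.6329, 0.2419, 0.1421]
tool_rot: [[0.165, 0.986, -0.004], [0.986, -0.165, -0.001], [-0.002, -0.004, -1.0]]
ft_force: [0.2, 0.6, -0.9]
grip_width: 0.0452
gripper_force: 31.4
```

```bash
python3 - <<'E'
from h import *
spot('wrist','w8.png');to([634,243.5,33])
E
```

```text
wrist green outer rect [615.1 106.8] [ 48.3 116.1] 80.1 mean [612.  101.2] px [327. 386.]
wrist green outer rect [634.  244.8] [101.2 140.7] 88.9 mean [635.4 252.8] px [325. 217.]
t 24.95 pos [632.8 241.6 142.9] psi 80.49 q [11. 39. 59. -0. 82. 20.] w 44.8 F [-0.3  0.7  0.3]
shift cm to [634, 243.5, 33] [ 0.22  0.11 10.99]
```

View pics/w8.png

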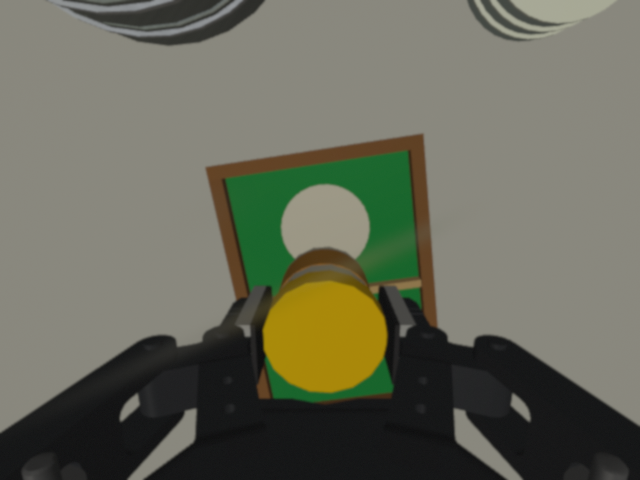

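The pot is held upright above the green tray, and the spot at (325,228) lines up. Placing.

>>> jog_arm --plan "0 0 0 0.25 0.08 2.5 190;0 0 0 0 0 2.5 190;0 0 0 0 0 2.5 190;0 0 0 0 0 2.4 190;0 0 0 0 0 0 190;0 0 0 0 0 0 190;0 0 0 0 0 0.5 190;0 0 0 0 0 0.3 190;0 0 0 0 0 0 190;0 0 0 0 0 0 190"

```text
time_s: 25.78
position: [0.6352, 0.2447, 0.0378]
tool_rot: [[0.165, 0.986, 0.001], [0.986, -0.165, 0.0], [0.0, 0.001, -1.0]]
ft_force: [0.7, -0.5, -0.8]
grip_width: 0.0447
gripper_force: 31.4
```

```bash
python3 - <<'E'
from h import *
to([634,244,33])
E
```

```text
t 25.78 pos [635.2 244.7  37.8] psi 80.51 q [11. 45. 66. -0. 70. 21.] w 44.7 F [ 0.7 -0.5 -0.8]
shift cm to [634, 244, 33] [-0.09 -0.11  0.48]
```

>>> jog_arm --plan "0 0 0 -0.05 -0.08 0.25 190;0 0 0 0 0 0.2 190;0 0 0 0 0 0 190;0 0 0 0 0 0 60;0 0 0 0 0 0 60;0 0 0 0 0 0 60;0 0 0 0 0 0 60;0 0 0 0 0 -3 60;0 0 0 0 0 -4 60;0 0 0 0 0 -4 60"

```text
time_s: 26.62
position: [0.6336, 0.2441, 0.143]
tool_rot: [[0.165, 0.986, -0.003], [0.986, -0.165, -0.0], [-0.001, -0.002, -1.0]]
ft_force: [0.0, -0.3, -0.2]
grip_width: 0.0653
gripper_force: 0.0
```

```bash
python3 - <<'E'
from h import *
tops('wrist','yellow_pot',.060); spot('wrist'); to([368,-287,145])
E
```

```text
wrist yellow_pot 0.65 [326. 245.  62.  76.] z85 0.0599 rect [634.9 244.1] [45.1 43.8] 64.1 circ [634.7 244. ] 23.0 depthmean [634.9 244.3  59.2]
wrist green outer rect [632.1 134.8] [ 99.2 141.6] 89.2 mean [632.4 137.7] px [337. 346.]
wrist green outer rect [633.6 244.8] [101.1 141.4] 89.0 mean [634.6 246.5] px [318. 228.]
wrist green hole rect [635.2 241. ] [72.7 81. ] 18.9 mean [634.  241.8] px [319. 235.]
t 26.77 pos [635.5 244.6 146.2] psi 80.52 q [11. 38. 59.  0. 82. 21.] w 64.8 F [ 0.2 -0.  -1.2]
shift cm to [368, -287, 145] [-56.84 -17.63  -0.14]
```

>>> jog_arm --plan "0 0 0 -3.79 -1.17 0 40;0 0 0 -3.79 -1.17 0 40;0 0 0 -3.79 -1.17 0 40;0 0 0 -3.79 -1.17 0 40;0 0 0 -3.79 -1.17 0 40;0 0 0 -3.79 -1.17 0 40;0 0 0 -3.79 -1.17 0 40;0 0 0 -3.79 -1.17 0 40;0 0 0 -3.79 -1.17 0 40;0 0 0 -3.79 -1.17 0 40"

```text
time_s: 27.6
position: [0.4546, -0.1113, 0.1415]
tool_rot: [[0.165, 0.986, -0.002], [0.986, -0.165, 0.001], [0.001, -0.002, -1.0]]
ft_force: [0.9, 0.2, 0.0]
grip_width: 0.0719
gripper_force: 0.0
```

>>> jog_arm --plan "0 0 0 -3.79 -1.17 0 80;0 0 0 -3.79 -1.17 0 80;0 0 0 -3.79 -1.17 0 80;0 0 0 -3.79 -1.17 0 80;0 0 0 -3.79 -1.17 0 80;0 0 7 0 0 0 80;0 0 7 0 0 0 80;0 0 7 0 0 0 80;0 0 7 0 0 0 80;0 0 7 0 0 0 80"

```text
time_s: 28.43
position: [0.3669, -0.2871, 0.1414]
tool_rot: [[0.705, 0.709, -0.001], [0.709, -0.705, 0.002], [0.0, -0.002, -1.0]]
ft_force: [-0.2, 0.5, 0.4]
grip_width: 0.0586
gripper_force: 0.0
```

>>> jog_arm --plan "0 0 7 0 0 0 80;0 0 7 0 0 0 80;0 0 7 0 0 0 80;0 0 7 0 0 0 80;0 0 7 0 0 0 80;0 0 7 0 0 0 80;0 0 7 0 0 0 80;0 0 7 0 0 0 80;0 0 7 0 0 0 80;0 0 0 0 0 0 80"

```text
time_s: 29.27
position: [0.367, -0.2871, 0.1415]
tool_rot: [[0.952, -0.305, -0.001], [-0.305, -0.952, 0.002], [-0.002, -0.001, -1.0]]
ft_force: [0.3, -0.5, 0.4]
grip_width: 0.058
gripper_force: 0.0
```

```bash
python3 - <<'E'
from h import *
tops('wrist','highlighter',.016,'w9.png',3);to([368,-287,0])
E
```

```text
wrist highlighter 0.97 [441. 202.  50.  89.] z85 0.0111 rect [ 365.7 -379. ] [18.1 64.7] 58.3 circ [ 364.9 -380.3] 33.0 depthmean [ 365.1 -381.3   10.2]
wrist highlighter 0.91 [429. 368. 101. 130.] z85 0.0225 rect [ 217.6 -335.2] [140.3  19.3] 21.4 circ [ 218.2 -336.8] 70.2 depthmean [ 230.9 -331.1   21.5]
wrist highlighter 0.88 [328. 232.  37. 119.] z85 0.0160 rect [ 367.8 -287.1] [23.7 93.7] 71.6 circ [ 368.  -286.5] 47.8 depthmean [ 369.4 -287.4   15.2]
t 29.37 pos [ 367.1 -287.2  141.8] psi -17.26 q [-53.  19.  95.   0.  66.  55.] w 58.2 F [-0.5  0.2 -0.3]
shift cm to [368, -287, 0] [ 0.1  -0.03 14.18]
```

View pics/w9.png

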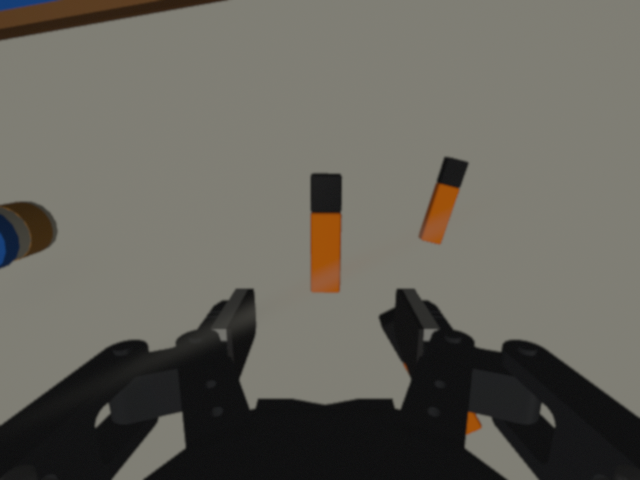

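The wanted highlighter (328,232) lies straight between the fingers and measures 94 x 24 mm; the small one (443,200) and the big one (430,370) are clear. Gripping.

>>> jog_arm --plan "0 0 1 0.1 0 3.5 80;0 0 0 0 0 3.5 80;0 0 0 0 0 3.5 80;0 0 0 0 0 2.0 80;0 0 0 0 0 1 80;0 0 0 0 0 0.3 80;0 0 0 0 0 0 80;0 0 0 0 0 0 80;0 0 0 0 0 0 220;0 0 0 0 0 0 220"

```text
time_s: 30.2
position: [0.3686, -0.2881, 0.0053]
tool_rot: [[0.949, -0.316, 0.001], [-0.316, -0.949, -0.001], [0.001, 0.001, -1.0]]
ft_force: [0.3, -0.4, -0.9]
grip_width: 0.0355
gripper_force: 0.0
```

>>> jog_arm --plan "0 0 0 0 0 0 220;0 0 0 0 0 0 220;0 0 0 0 0 0 220;0 0 0 0 0 0 220;0 0 0 0 0 -4 220;0 0 0 0 0 -4 220;0 0 0 0 0 -4 220;0 0 0 0 0 0 220;0 0 0 0 0 0 220"

```text
time_s: 30.95
position: [0.3689, -0.2884, 0.1266]
tool_rot: [[0.949, -0.317, 0.003], [-0.317, -0.949, -0.004], [0.004, 0.003, -1.0]]
ft_force: [-0.7, -0.0, -0.5]
grip_width: 0.0233
gripper_force: 29.9
```

```bash
python3 - <<'E'
from h import *
tops('wrist','highlighter',.125,None,3);to([632.5,136,125])
E
```

```text
wrist highlighter 0.97 [415. 324.  32.  32.] z85 0.0223 rect [ 343.5 -323.6] [13.7  8.2] 13.9 circ [ 343.5 -323.2] 7.7 depthmean [ 281.1 -334.8   21.3]
wrist highlighter 0.77 [445. 205.  56.  94.] z85 0.0111 rect [ 394.5 -348.6] [10.2 36.8] 58.3 circ [ 394.2 -349. ] 18.7 depthmean [ 365.  -381.2   10.2]
wrist highlighter 0.68 [327. 304.  65. 207.] z85 0.1372 rect [ 366.2 -287. ] [26.1 95. ] 71.7 circ [ 366.8 -286.8] 48.0 depthmean [ 375.1 -289.8  136.5]
t 31.05 pos [ 368.  -287.4  124.1] psi -18.48 q [-53.  20.  97.  -0.  63.  56.] w 22.8 F [ 0.6 -0.1 -0.4]
shift cm to [632.5, 136, 125] [ 11.67 -48.54  -0.08]
```

>>> jog_arm --plan "0 0 0 0.9 -3.73 0 220;0 0 0 0.9 -3.73 0 220;0 0 0 0.9 -3.73 0 220;0 0 0 0.9 -3.73 0 220;0 0 0 0.9 -3.73 0 220;0 0 0 0.9 -3.73 0 220;0 0 0 0.9 -3.73 0 220;0 0 0 0.9 -3.73 0 220;0 0 0 0.9 -3.73 0 220;0 0 0 0.9 -3.73 0 220"

```text
time_s: 31.88
position: [0.5719, 0.0394, 0.1227]
tool_rot: [[0.948, -0.317, -0.003], [-0.317, -0.948, 0.0], [-0.003, 0.001, -1.0]]
ft_force: [1.4, -0.7, -0.9]
grip_width: 0.0229
gripper_force: 29.9
```

>>> jog_arm --plan "0 0 0 0.9 -3.73 0 220;0 0 0 0.9 -3.73 0 220;0 0 0 0.9 -3.73 0 220;0 0 -5.8 0 0 0 220;0 0 -5.8 0 0 0 220;0 0 -5.8 0 0 0 220;0 0 0 0 0 2.5 220;0 0 0 0 0 2.5 220;0 0 0 0 0 0 220;0 0 0 0 0 0 220"

```text
time_s: 32.72
position: [0.632, 0.1349, 0.0724]
tool_rot: [[1.0, -0.019, -0.005], [-0.019, -1.0, -0.0], [-0.005, 0.0, -1.0]]
ft_force: [0.2, 0.3, -0.6]
grip_width: 0.0233
gripper_force: 29.9
```

```bash
python3 - <<'E'
from h import *
spot('wrist','w10.png');to([632.5,136,12.5])
E
```

```text
wrist green outer rect [633.7 246.2] [ 99.5 140.4] 88.9 mean [640.5 243.1] px [145. 246.]
wrist green outer rect [644.3 136.8] [102.2 115.9] 89.0 mean [652.6 136.3] px [322. 224.]
t 32.77 pos [633.  134.9  74.2] psi -1.09 q [ 2. 39. 70. -0. 71. 93.] w 23.1 F [-0.2  0.6  0.4]
shift cm to [632.5, 136, 12.5] [-0.04 -0.11  6.17]
```

View pics/w10.png

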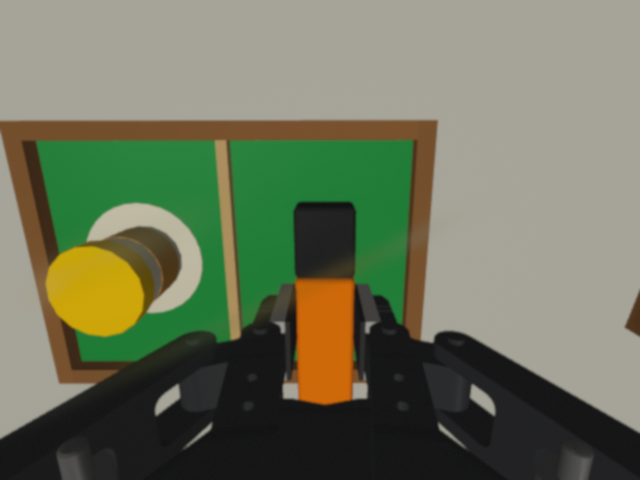

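The highlighter (325,300) is parallel to the divider (228,200), centred in the plain half. Placing.

>>> jog_arm --plan "0 0 0 0 -0.1 2.2 220;0 0 0 0 0 2 220;0 0 0 0 0 1 220;0 0 0 0 0 0 220;0 0 0 0 0 0 220;0 0 0 0 0 0.5 220;0 0 0 0 0 0.25 220;0 0 0 0 0 0 220;0 0 0 0 0 0 220"

```text
time_s: 33.52
position: [0.6332, 0.136, 0.0154]
tool_rot: [[1.0, -0.019, 0.0], [-0.019, -1.0, 0.0], [0.0, -0.0, -1.0]]
ft_force: [0.5, -0.0, 0.3]
grip_width: 0.0229
gripper_force: 29.9
```

```bash
python3 - <<'E'
from h import *
to([632.5,136,13.3])
E
```

```text
t 33.52 pos [633.2 136.   15.4] psi -1.09 q [ 2. 43. 73.  0. 64. 93.] w 22.9 F [ 0.5 -0.   0.3]
shift cm to [632.5, 136, 13.3] [-0.07 -0.    0.21]
```

>>> jog_arm --plan "0 0 0 0 0 0.15 220;0 0 0 0 0 0 220;0 0 0 0 0 0 130;0 0 0 0 0 0 130;0 0 0 0 0 0 130;0 0 0 0 0 0 130;0 0 0 0 0 -3 130;0 0 0 0 0 -4 130;0 0 0 0 0 -4 130;0 0 0 0 0 -4 130"

```text
time_s: 34.35
position: [0.6327, 0.1359, 0.1654]
tool_rot: [[1.0, -0.019, -0.0], [-0.019, -1.0, 0.0], [-0.0, -0.0, -1.0]]
ft_force: [0.3, -0.2, -0.1]
grip_width: 0.042
gripper_force: 0.0
```

>>> jog_arm --plan "0 0 0 -4 0 -2 130;0 0 0 -4 0 -2 130;0 0 0 -4 0 0 130;0 0 0 -4 0 0 130;0 0 0 0 0 0 130;0 0 0 0 0 0 130"

```text
time_s: 34.85
position: [0.4769, 0.1391, 0.2015]
tool_rot: [[1.0, -0.018, 0.0], [-0.018, -1.0, -0.0], [0.0, 0.0, -1.0]]
ft_force: [0.9, -0.9, 0.2]
grip_width: 0.0422
gripper_force: 0.0
```

```bash
python3 - <<'E'
from h import *
state()
tops('wrist','highlighter',.024); tops('wrist','yellow_pot',.06)
im=shot('top','top9.png'); a=cv2.imread('pics/top9.png')
cv2.imwrite('pics/top9c.png',cv2.resize(a[90:350,200:540],(784,600),interpolation=cv2.INTER_CUBIC))
for q,z in [('highlighter',.024),('red_pot',.06),('loupe',.056),('spare_pot',.052)]: tops('scene',q,z,k=3)
E
```

```text
t 34.85 pos [476.9 139.1 201.5] psi -1.05 q [ 3. 18. 86. -0. 76. 94.] w 42.2 F [ 0.9 -0.9  0.2]
wrist highlighter 0.68 [327.  51.  32. 101.] z85 0.0239 rect [618.8 136.6] [23.3 71.8] 89.3 circ [619.  137.1] 37.3 depthmean [620.2 136.5  23.1]
wrist yellow_pot 0.58 [183.  34.  78.  68.] z85 0.0598 rect [629.1 241.3] [46.9 36. ] 88.9 circ [633.9 241.4] 23.7 depthmean [631.5 241.8  59. ]
scene highlighter 0.81 [102. 262.  48.  45.] z85 0.0245 rect [ 224.9 -337.6] [135.7  33.5] 11.8 circ [ 225.3 -339.4] 67.9 depthmean [ 225.9 -337.5   22.7]
scene highlighter 0.72 [111. 316.  16.  32.] z85 0.0128 rect [ 374.8 -381. ] [19.2 67.3] 58.5 circ [ 375.4 -380. ] 34.4 depthmean [ 366.1 -382.6   11.1]
scene highlighter 0.66 [369. 269.  35.  32.] z85 0.0256 rect [632.8 133.2] [25.7 95.7] 89.0 circ [632.7 133.2] 48.0 depthmean [633.2 133.6  23.7]
scene red_pot 0.69 [226. 367.  28.  26.] z85 0.0614 rect [ 632.7 -246.8] [44.3 45.1] 10.3 circ [ 633.1 -246.7] 23.2 depthmean [ 632.9 -246.8   60. ]
scene red_pot 0.5 [370. 270.  32.  29.] z85 0.0256 rect [645.8 117.8] [24.5 91.4] 88.8 circ [646.  117.6] 46.1 depthmean [633.5 133.6  23.8]
scene loupe 0.67 [276. 342.  19.  19.] z85 0.0576 rect [ 651.9 -140.3] [32.7 31.7] 52.0 circ [ 651.9 -140.5] 17.5 depthmean [ 651.9 -140.8   56.2]
scene spare_pot 0.65 [250. 257.  20.  28.] z85 0.0532 rect [447.  -61.2] [42.8 45.5] 57.0 circ [446.5 -60.7] 24.3 depthmean [446.2 -61.8  51.8]
```

View pics/top9c.png

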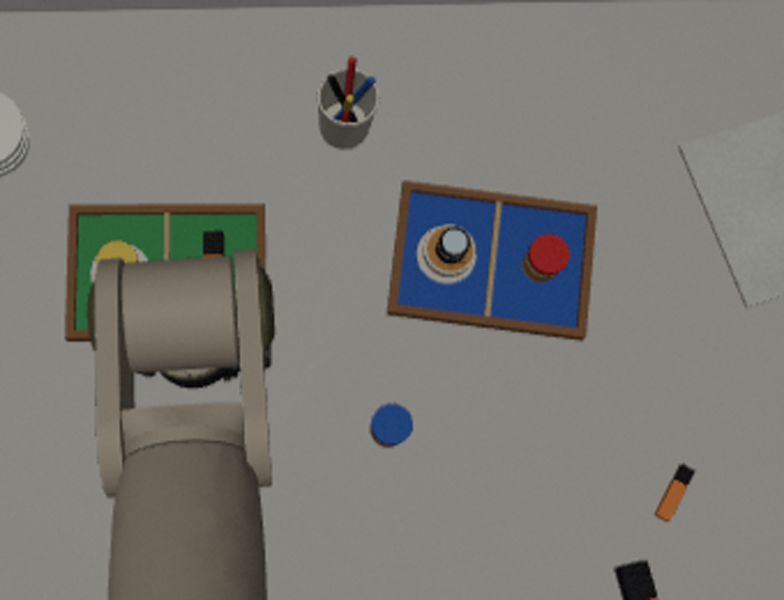

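The top view shows the loupe on the dish on the spot (453,243), the red pot at (548,257), and the spare and cup untouched. The highlighter lies at 89° against the tray's 89°, and all measurements are within tolerance. Handing in.

```bash
python3 -c "
from rig import job
print(job.close_job())"
```

```text
the job is handed in; nothing more can be done
None
```

Both kits are made up and the job is handed in; it gave no verdict, but my last camera measurements put all five placed items within tolerance at about 35 s of the 128 s allowed.

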